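# Clamp a sprayed test plate in the flatting jig

## Robot

A 6-joint arm with a two-finger parallel gripper is mounted at the origin on the work surface; the furniture and walls round the work are solid. World frame = base frame: x ahead of the robot, y to its left, z up, the work surface at z = 0. Lengths are in m, angles in degrees, forces in N, time in s.
With the tool pointing down it reaches from about 0.4 to 0.825 m from the base axis. Payload 7 kg.
Tool frame: the origin (TCP) lies at the very end of the fingers, on their centre line; the grasp point (between the pads) lies 19 mm behind it; z points along the fingers, y is the line along which they close (so a half turn about z gives the same grasp; the last joint's range is limited). The gripper opens to 88 mm and grips with 3 to 60 N. Pads are 19 mm wide; open, the fingers measure 130 mm over their backs; the gripper's body (78 mm by 193 mm) begins 47 mm behind the grasp point.
Start: joints at [85.949, 20.546, 0.682, 0, -70.136, -16.507], TCP at [0.237, 0.632, 0.203] pointing down, gripper open.
Joint ranges: [-176.03, 176.03], [-82.01, 121.73], [-58.28, 71.71], [-173.87, 95.51], [-174.79, -0.11], [-173.66, 173.66]. Speed limits (degrees/s): [136.94, 136.94, 172.46, 180, 180, 180].

## Interface

Orientations are given as [roll, pitch, yaw] about the fixed x, y, z axes, in that order (R = Rz(yaw) Ry(pitch) Rx(roll)).
In Python, from plant import r gives the robot as it stands. The module is installed in compiled form; this text tells all that it offers.
- The arm moves only by the tool jog_arm, never from a script. Its arguments are lists of equal length, an entry for each row: "travel": the shift along the tool's x, y, z each as a share of 50 cm, from -1 to 1, a list of three; "dr": the turn, a rotation vector about the tool's x, y, z each as a share of 360 degrees, from -1 to 1, a list of three; "claw": the opening, from 0 (shut) to 1 (fully open). A call has exactly 10 rows; each row is the pose to reach, as a shift and turn from the pose commanded when the call began, along the tool's axes at that moment, turning the shorter way round; what a row does not reach only later rows make up. A row lasts 1/8 s, in which the tool goes at most 62.5 mm and 10.7 degrees, less where a joint would pass 70% of its speed; a pose out of reach is approached as far as the arm can. A call with a number of a shift or a turn outside -1 to 1 is refused whole. A call with a gripper value outside its range is refused whole. The fingers move at their own pace and stop on an object; "newtons" is the grip in N (left out, the last holds). Time passes only in rows, so rows that repeat a pose let the fingers close, or fill a call up. It gives the time, the measured TCP pose, the force, the opening and the grip force at its end, in the units of the state.
- r.get_state(): the state, without advancing time (a new reading comes with each control period).
- r.capture(name): name is "scene" or "top"; returns a dict with "pixels" (400x640x3 uint8, red, green, blue), "range_z" (400x640 float32, m along the optical axis (not along the pixel's ray), 0 where there is no reading), "fx", "fy", "cx", "cy" (pixels), "position" and "attitude" of the camera in the world. Camera axes: x right, y up, looking along -z (the intrinsics and any distortion apply to the point x, -y, -z); pixel columns grow to the right and rows downward; lengths in m; the calibration is good to about 2 mm. A picture is of the moment at which its call begins.
- r.close_job(): hands the job in; it is judged then, once.
Trained networks look in the newest picture that a camera, given by its name, has taken for a name from the list of things; names that differ only in an ending like _2 or _b are one class to them, and where a whole thing is asked for, a point or a joint stands for the part that bears it (a point fixed in the world has none). Each returns a list of dicts, best first, with "conf" (0 to 1); they miss things now and then, are a little off and sometimes report something else, mostly with a low value. They report only what shows in the picture. A call takes as long as a camera call.
- r.boxes_of(name, camera): "extent" ([left, top, right, bottom] in pixels, round what is visible of it).
- r.regions_of(name, camera): "pixels" (400x640 bool, what is visible of it) and "extent" ([left, top, right, bottom] in pixels, round what is visible of it).
- r.tip_of(name, camera): "at" ([column, row] in pixels: a listed point, or the origin of a listed thing).
The state is a dict: "time_s": time; "joints": joint angles; "qd": joint speeds; "joint_torque": joint torques, N m; "tcp_pos": TCP position; "eef_rot": TCP orientation; "contact_force": force on the tool from outside, world axes, zero at the start; "moment": the same for the moment, N m; "gripper_width": finger opening in m; "gripper_force": force on a finger pad.
Only numpy, scipy, OpenCV 4.12 (cv2) and the standard library are available. Lean on these libraries where they do the work, as an engineer would, in place of code of your own. Each camera call takes 0.05 s, during which the arm holds its last target. There are 200 camera calls.

## Task

Load the sprayed test plate lying on the bench into the flatting jig: push its leading end in under the red shoe so that the sprung hold-down arm is forced back, and slide the plate along the bed between the rails until it is fully home against the back stop, wherever that has been set. Feel for the stop and meet it gently, without straining plate or jig; then let go, so that the plate lies flat on the bed with the arm bearing down on it. Leave the paint tin and the sanding block where they are.

Things in the scene. Friction and masses are not known exactly. Their poses are not given: they have to be found in the camera images.
- plate: brown sprayed test plate, flat slab 70 x 130 x 10 mm, loose, about 0.1 kg, lying flat on the bench left of the jig. Origin: centre of its underside; y along the 130 mm, z up. Either end may go in first. Grip it across the 70 mm, centre of grip about 22 mm from the trailing end (fingers then clear the rails when it is home), fingertips within 3 mm of the level of its underside.
- jig: flatting jig, screwed down: plywood board 236 x 130 x 15 mm, origin on its underside, +x = the way in, z up; board spans x -105 to 131 mm, y +-65. On it an aluminium bed x -100 to 124, top 27 mm above the origin; 50 mm wide up to x = -6 (fingers straddle it), then 100 mm wide. A steel bracket 34 mm high above the bed at x = 100 to 124 carries the hold-down arm.
- mouth (a point): middle of the way in, on the bed's top, at jig x = -6 mm, between the flared ends of two dark guide rails 7 mm high. The straight rails run from 10 to 54 mm beyond this point, 73 mm apart. Beyond them a dark stop bar 7 mm high lies across the bed, under the arm, held by two brass thumb nuts: its face was set anywhere from 54 to 90 mm beyond this point and is not reported.
- shoe (a point): lowest point of the arm's red shoe (36 mm wide), where it bears; at rest at jig x = 34 mm, 2.5 mm above the bed. Towards the mouth a red toe rises from it at 17 degrees over 40 mm, to 14 mm above the bed; a plate pushed in along the bed meets it at about jig x = 9 mm and lifts it.
- hold_down (a joint): angle (rad) of the sprung steel hold-down arm, hinged across the jig at x = 112 mm, 22 mm above the bed; 0 at rest, growing as the shoe lifts, at most 0.6. With the plate beneath the shoe it reads about 0.095 and bears with about 5 N. Pushing the plate up the toe takes about 5 to 12 N, sliding on beneath it some 4 to 8 N.
- tin: round paint tin 67 mm across, 73 mm tall, bystander, loose. Origin: centre of its underside.
- sanding_block: black sanding block 63 x 110 x 22 mm lying flat, bystander, loose. Origin: centre of its underside.

How it is judged (in metres and radians):
On the way, in this order (a step that is already met when the one before it is completed fails the run):
1. the plate's leading end has forced the hold-down arm up and lies beneath its shoe, between the rails (value of joint hold_down above 0.075 rad and y of plate in the frame of jig between -0.006 and 0.006 m and contact force between plate and hold_down above 1 N), for 0.1 s.
2. the plate is slid home against the back stop (horizontal distance between plate and stop_c0 below 0.0725 m and z of plate in the frame of jig between 0.0245 and 0.0295 m and y of plate in the frame of jig between -0.004 and 0.004 m and angle between the y axis of plate and the x axis of jig, either way round below 0.06 rad and angle between plate's own z axis and vertical below 0.04 rad), for 0.1 s.
At the end, for the whole second after the job is handed in: The plate lies flat (within 2 degrees) and at rest on the jig's bed, between the rails and in line with them, its leading end within 1.5 mm of the stop bar, released, with the sprung arm bearing on it (arm angle 0.075 to 0.14 rad, more than 2 N) (all of step 2 and value of joint hold_down between 0.075 and 0.14 rad and contact force between plate and hold_down above 2 N and linear speed of plate below 0.01 m/s); the robot touches nothing.
It fails at once if the plate is pressed against the stop with more than 25 N (contact force between plate and stop_c0 above 25 N).
It fails at once if the plate is pushed against the hold-down arm with more than 25 N (contact force between plate and hold_down above 25 N).
It fails at once if the plate is driven against the jig's bed or rails with more than 45 N (contact force between plate and jig above 45 N).
It fails at once if a bystander (paint tin or sanding block) is moved more than 15 mm (distance of any of tin, sanding_block from where it was at the start of the episode above 0.015 m).
It also fails if it takes over 51 s, if anything falls off the work surface, if the arm or the gripper's body presses on something with over 40 N, if the wrist force passes 120 N, or if a joint passes its speed limit or range.

## Working session

There is one attempt and no reset: what is moved stays moved. The work goes in short steps, Python scripts to look and compute and a tool call to move; the robot and the scene stay as the last step left them, time stands still between calls to the robot, and variables do not carry over. Pictures are saved under pics/ and viewed, at most 10 in all, crops included, and the job is handed in when it is done.

Besides the shell and the picture viewer there is one more tool, called after "Call:" as a command line: name --argument value ..., lists and objects as JSON in quotes. jog_arm: Moves the arm, as the interface text tells. Its arguments: {"type":"object","properties":{"travel":{"type":"array"},"dr":{"type":"array"},"claw":{"type":"array"},"newtons":{"type":"number"}},"required":["travel","dr","claw"]}

```bash
mkdir -p pics
cat > h.py <<'E'
import numpy as np, cv2
from scipy.spatial.transform import Rotation as R
from plant import r
def att(c):
    a=np.array(c["attitude"],float)
    if a.shape==(3,3): return a
    if a.size==4: return R.from_quat(a).as_matrix()
    return R.from_euler('xyz',a,degrees=True).as_matrix()
def cloud(c):
    z=c["range_z"]; v,u=np.mgrid[:400,:640]
    P=np.stack([(u-c["cx"])/c["fx"]*z,-(v-c["cy"])/c["fy"]*z,-z],-1)
    return P@att(c).T+np.array(c["position"])
E
python3 - <<'E'
from h import *
print(r.get_state())
for n in("scene","top"):
    c=r.capture(n); cv2.imwrite(f"pics/{n}0.png",c["pixels"][...,::-1])
    print(n,{k:c[k] for k in c if k not in("pixels","range_z")})
    P=cloud(c); np.savez(f"{n}0.npz",P=P,**c)
    for t in("plate","jig","tin","sanding_block"):
        for d in r.regions_of(t,n)[:1]:
            m=d["pixels"]&(c["range_z"]>0); q=P[m]
            print(t,d["conf"],d["extent"],np.median(q,0).round(4),np.percentile(q,[2,98],axis=0).round(3).tolist())
    for t in("mouth","shoe","plate","jig"):
        for d in r.tip_of(t,n)[:1]:
            u,v=np.round(d["at"]).astype(int); print(t,d["conf"],d["at"],P[v,u].round(4))
E
```

```text
{'time_s': 0.0, 'joints': array([ 8.59490425e+01,  2.05906945e+01,  6.31597591e-01, -1.92312891e-02,
       -7.01342781e+01, -1.65082597e+01]), 'qd': array([-0.11985893,  0.01167207,  0.03700942, -0.01708284, -0.02257827,
        0.06324443]), 'joint_torque': array([-7.25881928e-04, -5.82723427e+01,  2.93059802e+01,  6.99738532e+00,
        6.89040593e-03, -1.66713940e-04]), 'tcp_pos': array([0.2368762 , 0.63149781, 0.20161733]), 'eef_rot': array([ 1.79905337e+02, -9.20204060e-03, -2.05657595e+01]), 'contact_force': array([0.0491405 , 0.34794603, 0.25835343]), 'moment': array([-0.02777305,  0.04108164, -0.03988973]), 'gripper_force': 0.0, 'gripper_width': 0.08773957141104038}
scene {'fx': 421.07946511667774, 'fy': 421.07946511667774, 'cx': 312.59090433237145, 'cy': 198.27283905196197, 'position': array([0.54892031, 0.72436945, 0.67942372]), 'attitude': array([ 47.88640038,   0.41951452, 172.14539139])}
plate 0.88 [313.7, 261.9, 376.6, 329.6] [0.4315 0.2724 0.0092] [[0.389, 0.203, 0.003], [0.473, 0.33, 0.012]]
jig 0.64 [261.2, 159.8, 336.6, 249.0] [0.4959 0.028  0.0243] [[0.428, -0.10
[... 577 characters left out ...]
rray([0.30848555, 0.02541201, 1.27711729]), 'attitude': array([  8.24079806,   0.59224141, -88.50891363])}
plate 0.69 [212.1, 207.0, 269.0, 244.1] [0.4267 0.2635 0.0085] [[0.383, 0.2, -0.001], [0.471, 0.326, 0.014]]
jig 0.59 [298.7, 176.1, 389.6, 232.8] [0.4857 0.0041 0.0237] [[0.423, -0.112, 0.008], [0.554, 0.113, 0.052]]
tin 0.88 [403.0, 159.7, 437.9, 190.2] [ 0.5564 -0.1867  0.0683] [[0.529, -0.221, 0.002], [0.589, -0.159, 0.074]]
sanding_block 0.79 [274.1, 234.1, 322.6, 264.1] [0.3756 0.1121 0.0203] [[0.345, 0.06, 0.002], [0.407, 0.165, 0.026]]
mouth 0.58 [336.6, 201.7] [0.488  0.0164 0.0403]
shoe 0.93 [350.6, 204.4] [ 0.4837 -0.0187  0.0413]
jig 0.9 [337.0, 203.5] [0.4823 0.0164 0.0451]
```

```bash
cat > fit.py <<'E'
from h import *
def rect(P,m,zlo,zhi):
    q=P[m&(P[...,2]>zlo)&(P[...,2]<zhi)][:,:2]
    # occupancy image, 1 mm
    o=q.min(0)-.01; 
    (cx,cy),(w,h),a=cv2.minAreaRect(((q-o)*1000).astype(np.float32))
    return np.round([cx/1000+o[0],cy/1000+o[1],w,h,a],4)
E
python3 - <<'E'
from fit import *
for n in("scene","top"):
    c=r.capture(n);P=cloud(c)
    for t,lo,hi in(("plate",.006,.013),("jig",.010,.019),("jig",.0,.060),("sanding_block",.018,.026)):
        d=r.regions_of(t,n)
        if d:
            m=cv2.morphologyEx(d[0]["pixels"].astype(np.uint8),cv2.MORPH_OPEN,np.ones((3,3)))>0
            print(n,t,rect(P,m,lo,hi))
a=cv2.imread("pics/scene0.png")[130:340,230:400]; a=cv2.resize(a,None,fx=2.8,fy=2.8,interpolation=cv2.INTER_CUBIC)
cv2.imwrite("pics/sc1.png",a)
b=cv2.imread("pics/top0.png")[140:280,200:450]; cv2.imwrite("pics/tp1.png",cv2.resize(b,None,fx=3.2,fy=3.2,interpolation=cv2.INTER_CUBIC))
E
```

```text
scene plate [  0.4315   0.2637  70.5904 131.5081  16.5919]
scene jig [4.930000e-01 1.800000e-03 1.291021e+02 2.362985e+02 5.163900e+00]
scene jig [ 4.939000e-01 -2.900000e-02  1.332576e+02  2.985406e+02  5.463700e+00]
scene sanding_block [  0.3799   0.1139  60.9483 110.9665   2.937 ]
top plate [  0.4279   0.2632  70.5841 129.92    16.8097]
top jig [4.892000e-01 3.000000e-04 1.299444e+02 2.353850e+02 5.491600e+00]
top jig [  0.4904   0.     134.6651 239.2017   5.923 ]
top sanding_block [  0.3766   0.1135  60.625  109.0603   1.501 ]
```

View pics/sc1.png

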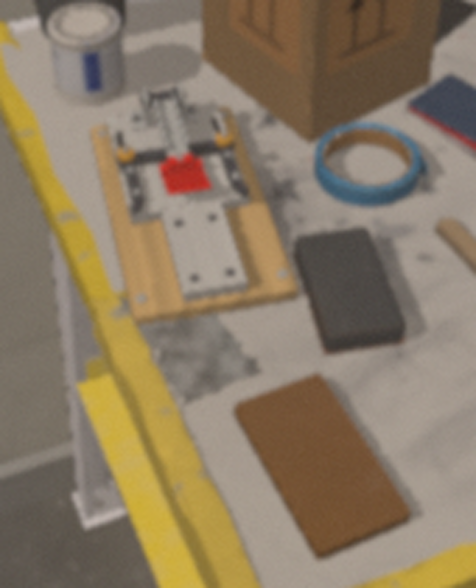

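View pics/tp1.png

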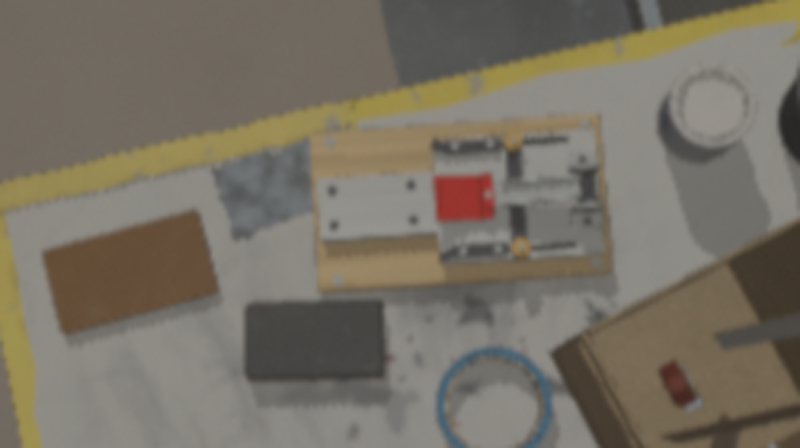

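Both pictures show the jig opening facing the plate. In the scene crop the red shoe is near (185,175) and the plate near (320,465). In the top crop the shoe is near (465,197) and the plate near (130,270). The fits give the right sizes (70x130 and 130x236), so I'll plan the approach.

```bash
cat >> h.py <<'E'
def plan(pos,yaw):
    s=r.get_state(); M=R.from_euler('xyz',s["eef_rot"],degrees=True)
    d=np.array(pos)-s["tcp_pos"]
    rv=(M.inv()*R.from_euler('xyz',[180,0,yaw],degrees=True)).as_rotvec(degrees=True)
    print("travel",(M.inv().apply(d)/.5).round(4).tolist(),"dr",(rv/360).round(4).tolist(), "mm",(np.linalg.norm(d)*1000).round(1))
E
python3 -c "
from h import *
plan([.4173,.3047,.06],-73.3)"
```

```text
travel [0.5674, 0.4862, 0.2851] dr [0.0, -0.0, 0.1465] mm 399.9
```

Call:
jog_arm --travel '[[0.57, 0.486, 0.285], [0.57, 0.486, 0.285], [0.57, 0.486, 0.285], [0.57, 0.486, 0.285], [0.57, 0.486, 0.285], [0.57, 0.486, 0.285], [0.57, 0.486, 0.285], [0.57, 0.486, 0.285], [0.57, 0.486, 0.285], [0.57, 0.486, 0.285]]' --dr '[[0, 0, 0.1465], [0, 0, 0.1465], [0, 0, 0.1465], [0, 0, 0.1465], [0, 0, 0.1465], [0, 0, 0.1465], [0, 0, 0.1465], [0, 0, 0.1465], [0, 0, 0.1465], [0, 0, 0.1465]]' --claw '[1, 1, 1, 1, 1, 1, 1, 1, 1, 1]'

```text
time_s: 2.65
tcp_pos: [0.4185, 0.3056, 0.0605]
eef_rot: [-180.0, 0.0, -73.2]
contact_force: [-0.2, -0.2, 0.6]
gripper_width: 0.0877
gripper_force: 0.0
```

```bash
python3 -c "
from h import *
s=r.get_state();print(s['tcp_pos'],s['eef_rot'],s['contact_force'])
plan([.4173,.3047,.002],-73.3)"
```

```text
[0.41850101 0.30557627 0.06053449] [-1.79950470e+02  3.77664721e-02 -7.32301179e+01] [-0.22267587 -0.18629281  0.60004806]
travel [0.0011, 0.0029, 0.1171] dr [-0.0001, 0.0001, 0.0002] mm 58.6
```

Call:
jog_arm --travel '[[0.001, 0.003, 0.06], [0.001, 0.003, 0.1], [0.001, 0.003, 0.116], [0.001, 0.003, 0.116], [0.001, 0.003, 0.116], [0.001, 0.003, 0.116], [0.001, 0.003, 0.116], [0.001, 0.003, 0.116], [0.001, 0.003, 0.116], [0.001, 0.003, 0.116]]' --dr '[[0, 0, 0], [0, 0, 0], [0, 0, 0], [0, 0, 0], [0, 0, 0], [0, 0, 0], [0, 0, 0], [0, 0, 0], [0, 0, 0], [0, 0, 0]]' --claw '[1, 1, 1, 1, 0.6, 0.6, 0.6, 0.6, 0.6, 0.6]' --newtons 30

```text
time_s: 3.9
tcp_pos: [0.4173, 0.3035, 0.0021]
eef_rot: [180.0, -0.0, -73.3]
contact_force: [0.2, -0.6, -0.2]
gripper_width: 0.0526
gripper_force: 0.0
```

Run:
```python
from fit import *
ims=[]
for n,(a,b,c_,d) in(("scene",(200,380,260,460)),("top",(150,290,180,336))):
    c=r.capture(n);P=cloud(c)
    dd=r.regions_of("plate",n)
    if dd: print(n,dd[0]["conf"],dd[0]["extent"],rect(P,dd[0]["pixels"],.005,.014))
    ims.append(cv2.resize(c["pixels"][a:b,c_:d,::-1],(400,360),interpolation=cv2.INTER_CUBIC))
cv2.imwrite("pics/g1.png",np.hstack(ims)); print(r.get_state()["gripper_width"])
```

```text
scene 0.71 [337.0, 285.3, 376.2, 327.5] [ 0.4222  0.2948 70.4325 66.5083 17.1764]
top 0.75 [219.8, 204.6, 269.6, 239.0] [  0.4282   0.2616  69.7566 126.595   17.0274]
0.052390245401827074
```

View pics/g1.png

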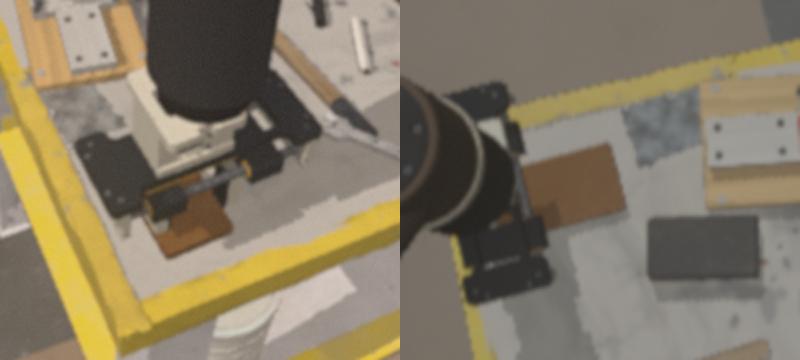

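Run:
```python
from h import *
s=r.get_state(); M=R.from_euler('xyz',s["eef_rot"],degrees=True).as_matrix()
print(s["tcp_pos"],s["eef_rot"],s["joints"],s["contact_force"],s["joint_torque"])
c=r.capture("scene");A=att(c)
im=cv2.resize(c["pixels"][...,::-1],None,fx=4,fy=4,interpolation=cv2.INTER_CUBIC).copy()
for y in(-.026,0,.026):
  for z,col in((0,(0,0,255)),(-.019,(0,255,0)),(-.066,(255,0,0))):
    p=A.T@(s["tcp_pos"]+M@[0,y,z]-c["position"]); u=c["cx"]-c["fx"]*p[0]/p[2]; v=c["cy"]+c["fy"]*p[1]/p[2]
    print(y,z,round(u,1),round(v,1)); cv2.circle(im,(int(4*u+2),int(4*v+2)),4,col,-1)
cv2.imwrite("pics/g2.png",im[900:1400,1100:1800])
P=cloud(c)
for v in range(270,335,6): print(v,[f"{1000*P[v,u,2]:.0f}" for u in range(310,400,6)])
```

```text
[0.41725892 0.30344973 0.00203974] [ 1.79997487e+02 -2.19123150e-03 -7.33015770e+01] [ 5.78501727e+01  1.86794461e+01 -3.31819200e+01 -5.91978685e-06
 -3.81419680e+01 -4.11517451e+01] [-0.61896044 -0.18463584 -0.85767654] [-3.55223943e-03 -4.56162858e+01  1.92239428e+01  4.59626511e+00
 -2.49307521e-02  2.51305954e-05]
-0.026 0 342.3 317.6
-0.026 -0.019 342.7 311.7
-0.026 -0.066 343.8 296.4
0 0 354.8 312.4
0 -0.019 355.4 306.5
0 -0.066 357.1 291.1
0.026 0 367.1 307.3
0.026 -0.019 367.9 301.4
0.026 -0.066 370.1 285.9
270 ['134', '133', '135', '136', '161', '179', '192', '191', '186', '153', '148', '134', '136', '133', '127']
276 ['134', '134', '135', '134', '144', '161', '156', '144', '144', '143', '136', '131', '125', '114', '116']
282 ['133', '134', '134', '132', '132', '149', '143', '139', '133', '127', '71', '92', '113', '115', '113']
288 ['134', '134', '135', '133', '133', '135', '132', '123', '9', '2', '109', '106', '95', '105', '99']
294 ['134', '134', '134', '134', '128', '117', '116', '107', '107', '103', '46', '53', '1', '0', '-2']
300 ['124', '135', '136', '133', '114', '115', '115', '112', '9', '11', '34', '33', '0', '0', '-1']
306 ['-1', '133', '130', '111', '107', '109', '102', '7', '9', '8', '10', '0', '-1', '0', '-0']
312 ['2', '94', '114', '-1', '8', '42', '7', '9', '10', '9', '10', '7', '-2', '-3', '0']
318 ['4', '-1', '95', '-1', '0', '9', '11', '9', '8', '8', '3', '-0', '-1', '0', '0']
324 ['1', '1', '-2', '1', '-1', '6', '8', '11', '-2', '-1', '0', '-1', '-1', '-1', '-1']
330 ['1', '1', '0', '-2', '1', '-1', '-0', '0', '-0', '-0', '-0', '0', '-0', '-2', '-2']
```

View pics/g2.png

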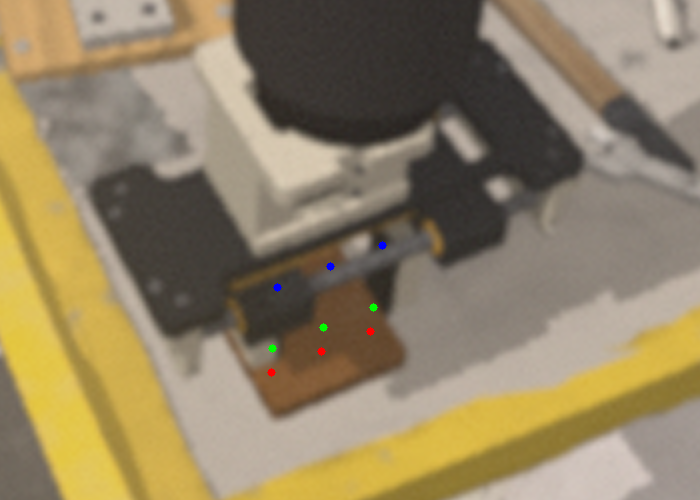

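The red dots (reported TCP height) sit about 4 px below the visible fingertips at crop (260,360) and (383,312). The fingers, 52 mm apart, appear to hover just above the plate, so the true tip height is more than the reported one. I'll open the gripper and feel downward.

Call:
jog_arm --travel '[[0, 0, 0], [0, 0, 0], [0, 0, 0], [0, 0, 0], [0, 0, 0.004], [0, 0, 0.006], [0, 0, 0.008], [0, 0, 0.01], [0, 0, 0.01], [0, 0, 0.01]]' --dr '[[0, 0, 0], [0, 0, 0], [0, 0, 0], [0, 0, 0], [0, 0, 0], [0, 0, 0], [0, 0, 0], [0, 0, 0], [0, 0, 0], [0, 0, 0]]' --claw '[1, 1, 1, 1, 1, 1, 1, 1, 1, 1]'

```text
time_s: 5.4
tcp_pos: [0.4173, 0.3035, -0.0029]
eef_rot: [-180.0, 0.0, -73.3]
contact_force: [-0.0, 0.4, -0.1]
gripper_width: 0.0877
gripper_force: 0.0
```

Run:
```python
from h import *
s=r.get_state(); print(s["tcp_pos"],s["contact_force"],s["gripper_width"])
c=r.capture("scene")
im=cv2.resize(c["pixels"][...,::-1],None,fx=4,fy=4,interpolation=cv2.INTER_CUBIC)
cv2.imwrite("pics/g3.png",im[900:1400,1100:1800])
```

```text
[ 0.41728519  0.30349869 -0.00293188] [-0.03504444  0.35173438 -0.0691334 ] 0.08765283851071326
```

View pics/g3.png

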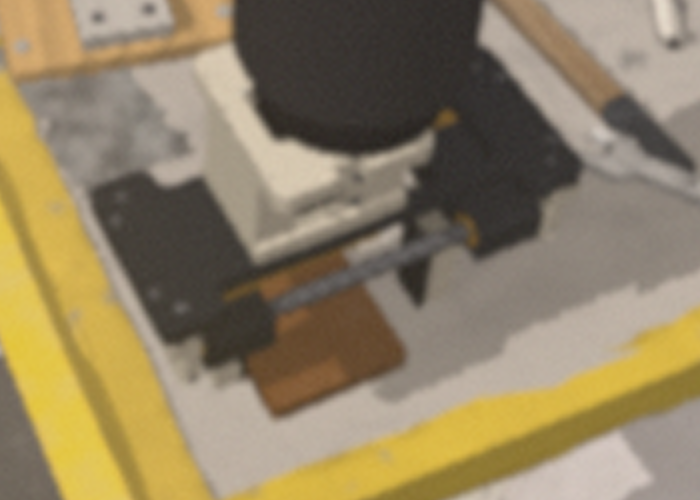

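Reported z is -0.003 with no contact. The fingertips at crop (230,375) and (417,303) straddle the plate but still float, so I'll keep feeling for the bench.

Call:
jog_arm --travel '[[0, 0, 0.002], [0, 0, 0.004], [0, 0, 0.006], [0, 0, 0.008], [0, 0, 0.01], [0, 0, 0.01], [0, 0, 0.01], [0, 0, 0.01], [0, 0, 0.01], [0, 0, 0.01]]' --dr '[[0, 0, 0], [0, 0, 0], [0, 0, 0], [0, 0, 0], [0, 0, 0], [0, 0, 0], [0, 0, 0], [0, 0, 0], [0, 0, 0], [0, 0, 0]]' --claw '[1, 1, 1, 1, 1, 1, 1, 1, 1, 1]'

```text
time_s: 6.7
tcp_pos: [0.4173, 0.3035, -0.0079]
eef_rot: [-180.0, 0.0, -73.3]
contact_force: [-0.5, 0.3, 0.0]
gripper_width: 0.0878
gripper_force: 0.0
```

Call:
jog_arm --travel '[[0, 0, 0.001], [0, 0, 0.002], [0, 0, 0.003], [0, 0, 0.004], [0, 0, 0.005], [0, 0, 0.006], [0, 0, 0.006], [0, 0, 0.006], [0, 0, 0.006], [0, 0, 0.006]]' --dr '[[0, 0, 0], [0, 0, 0], [0, 0, 0], [0, 0, 0], [0, 0, 0], [0, 0, 0], [0, 0, 0], [0, 0, 0], [0, 0, 0], [0, 0, 0]]' --claw '[1, 1, 1, 1, 1, 1, 1, 1, 1, 1]'

```text
time_s: 7.95
tcp_pos: [0.4172, 0.3035, -0.0109]
eef_rot: [180.0, -0.0, -73.3]
contact_force: [1.1, -0.1, 0.5]
gripper_width: 0.0881
gripper_force: 0.0
```

Call:
jog_arm --travel '[[0, 0, 0.001], [0, 0, 0.002], [0, 0, 0.003], [0, 0, 0.004], [0, 0, 0.005], [0, 0, 0.006], [0, 0, 0.006], [0, 0, 0.006], [0, 0, 0.006], [0, 0, 0.006]]' --dr '[[0, 0, 0], [0, 0, 0], [0, 0, 0], [0, 0, 0], [0, 0, 0], [0, 0, 0], [0, 0, 0], [0, 0, 0], [0, 0, 0], [0, 0, 0]]' --claw '[1, 1, 1, 1, 1, 1, 1, 1, 1, 1]'

```text
time_s: 9.2
tcp_pos: [0.4173, 0.3035, -0.0139]
eef_rot: [-180.0, 0.0, -73.3]
contact_force: [0.6, -0.1, -0.1]
gripper_width: 0.0878
gripper_force: 0.0
```

Run:
```python
from h import *
s=r.get_state(); print(s["tcp_pos"],s["contact_force"])
c=r.capture("scene")
im=cv2.resize(c["pixels"][...,::-1],None,fx=6,fy=6,interpolation=cv2.INTER_CUBIC)
im=cv2.convertScaleAbs(im,alpha=1.5,beta=10)
cv2.imwrite("pics/g4.png",im[1650:2130,1920:2400])
```

```text
[ 0.41726128  0.30349809 -0.01392192] [ 0.62698317 -0.0848575  -0.0816919 ]
```

View pics/g4.png

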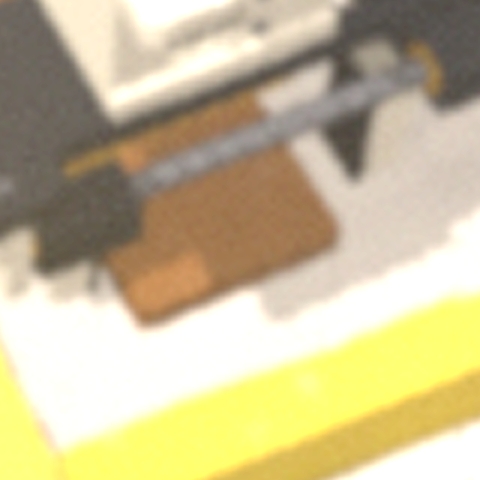

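The right fingertip is at crop (355,182), which is pixel (379,305). I'll work out which tip height that implies.

Run:
```python
from h import *
s=r.get_state(); M=R.from_euler('xyz',s["eef_rot"],degrees=True).as_matrix()
c=r.capture("scene");A=att(c)
def pr(w):
    p=A.T@(np.array(w)-c["position"]); return (round(c["cx"]-c["fx"]*p[0]/p[2],1), round(c["cy"]+c["fy"]*p[1]/p[2],1))
t=s["tcp_pos"].copy()
for z in(0,.004,.008,.012):
    t[2]=z
    print(z,[pr(t+M@[x,y,0]) for x in(-.0095,.0095) for y in(.044,.05)],[pr(t+M@[x,y,0]) for x in(-.0095,.0095) for y in(-.044,-.05)])
```

```text
0 [(np.float64(377.9), np.float64(308.4)), (np.float64(380.7), np.float64(307.2)), (np.float64(372.7), np.float64(300.5)), (np.float64(375.5), np.float64(299.4))] [(np.float64(335.8), np.float64(326.1)), (np.float64(332.8), np.float64(327.4)), (np.float64(331.1), np.float64(317.7)), (np.float64(328.2), np.float64(318.9))]
0.004 [(np.float64(378.2), np.float64(307.2)), (np.float64(380.9), np.float64(306.0)), (np.float64(372.9), np.float64(299.3)), (np.float64(375.7), np.float64(298.2))] [(np.float64(335.9), np.float64(324.9)), (np.float64(332.9), np.float64(326.2)), (np.float64(331.1), np.float64(316.5)), (np.float64(328.2), np.float64(317.7))]
0.008 [(np.float64(378.4), np.float64(306.0)), (np.float64(381.2), np.float64(304.8)), (np.float64(373.1), np.float64(298.1)), (np.float64(375.9), np.float64(296.9))] [(np.float64(335.9), np.float64(323.7)), (np.float64(332.9), np.float64(325.0)), (np.float64(331.2), np.float64(315.3)), (np.float64(328.2), np.float64(316.5))]
0.012 [(np.float64(378.6), np.float64(304.7)), (np.float64(381.4), np.float64(303.5)), (np.float64(373.3), np.float64(296.8)), (np.float64(376.1), np.float64(295.7))] [(np.float64(336.0), np.float64(322.5)), (np.float64(333.0), np.float64(323.8)), (np.float64(331.2), np.float64(314.1)), (np.float64(328.3), np.float64(315.3))]
```

Call:
jog_arm --travel '[[0, 0, 0.001], [0, 0, 0.002], [0, 0, 0.003], [0, 0, 0.004], [0, 0, 0.005], [0, 0, 0.006], [0, 0, 0.007], [0, 0, 0.007], [0, 0, 0.007], [0, 0, 0.007]]' --dr '[[0, 0, 0], [0, 0, 0], [0, 0, 0], [0, 0, 0], [0, 0, 0], [0, 0, 0], [0, 0, 0], [0, 0, 0], [0, 0, 0], [0, 0, 0]]' --claw '[1, 1, 1, 1, 1, 1, 1, 1, 1, 1]'

```text
time_s: 10.55
tcp_pos: [0.4173, 0.3035, -0.0174]
eef_rot: [-180.0, 0.0, -73.3]
contact_force: [0.4, 0.4, 0.4]
gripper_width: 0.0876
gripper_force: 0.0
```

Call:
jog_arm --travel '[[0, 0, 0.0005], [0, 0, 0.001], [0, 0, 0.0015], [0, 0, 0.002], [0, 0, 0.0025], [0, 0, 0.003], [0, 0, 0.003], [0, 0, 0.003], [0, 0, 0.003], [0, 0, 0.003]]' --dr '[[0, 0, 0], [0, 0, 0], [0, 0, 0], [0, 0, 0], [0, 0, 0], [0, 0, 0], [0, 0, 0], [0, 0, 0], [0, 0, 0], [0, 0, 0]]' --claw '[1, 1, 1, 1, 1, 1, 1, 1, 1, 1]'

```text
time_s: 11.8
tcp_pos: [0.4173, 0.3035, -0.0189]
eef_rot: [-180.0, 0.0, -73.3]
contact_force: [0.8, 0.5, 0.5]
gripper_width: 0.0877
gripper_force: 0.0
```

Call:
jog_arm --travel '[[0, 0, 0.0005], [0, 0, 0.001], [0, 0, 0.0015], [0, 0, 0.002], [0, 0, 0.002], [0, 0, 0.002], [0, 0, 0.002], [0, 0, 0.002], [0, 0, 0.002], [0, 0, 0.002]]' --dr '[[0, 0, 0], [0, 0, 0], [0, 0, 0], [0, 0, 0], [0, 0, 0], [0, 0, 0], [0, 0, 0], [0, 0, 0], [0, 0, 0], [0, 0, 0]]' --claw '[1, 1, 1, 1, 1, 0.7, 0.7, 0.7, 0.7, 0.7]'

```text
time_s: 13.05
tcp_pos: [0.4173, 0.3036, -0.0199]
eef_rot: [-180.0, 0.0, -73.3]
contact_force: [0.5, 0.3, 0.5]
gripper_width: 0.0693
gripper_force: 30.0
```

```bash
python3 -c "
from h import *
plan([.4777,.1464,.040],-84.7)"
```

```text
travel [0.3358, -0.0254, -0.1198] dr [-0.0, 0.0, 0.0317] mm 178.7
```

Call:
jog_arm --travel '[[0, 0, -0.06], [0, 0, -0.12], [0.06, -0.005, -0.12], [0.13, -0.01, -0.12], [0.2, -0.015, -0.12], [0.27, -0.02, -0.12], [0.32, -0.025, -0.12], [0.336, -0.0255, -0.12], [0.336, -0.0255, -0.12], [0.336, -0.0255, -0.12]]' --dr '[[0, 0, 0], [0, 0, 0], [0, 0, 0.008], [0, 0, 0.016], [0, 0, 0.024], [0, 0, 0.0317], [0, 0, 0.0317], [0, 0, 0.0317], [0, 0, 0.0317], [0, 0, 0.0317]]' --claw '[0.7, 0.7, 0.7, 0.7, 0.7, 0.7, 0.7, 0.7, 0.7, 0.7]'

```text
time_s: 14.3
tcp_pos: [0.4776, 0.1468, 0.04]
eef_rot: [180.0, 0.0, -84.7]
contact_force: [-0.0, -0.1, -0.9]
gripper_width: 0.0691
gripper_force: 30.0
```

Run:
```python
from fit import *
s=r.get_state(); print(s["tcp_pos"],s["eef_rot"],s["contact_force"],s["gripper_width"])
for n in("scene","top"):
    c=r.capture(n);P=cloud(c)
    cv2.imwrite(f"pics/h_{n}.png",c["pixels"][...,::-1]);np.savez(f"h_{n}.npz",P=P)
    for t,lo,hi in(("plate",.05,.085),("jig",.010,.019)):
        for d in r.regions_of(t,n)[:1]:
            q=P[d["pixels"]&(P[...,2]>lo)&(P[...,2]<hi)]
            print(n,t,d["conf"],d["extent"],rect(P,d["pixels"],lo,hi),np.median(q[:,2]))
a=[cv2.resize(cv2.imread("pics/h_scene.png")[130:310,250:430],(400,400),interpolation=cv2.INTER_CUBIC),
 cv2.resize(cv2.imread("pics/h_top.png")[120:300,230:410],(400,400),interpolation=cv2.INTER_CUBIC)]
cv2.imwrite("pics/h1.png",np.hstack(a))
```

```text
[0.47760359 0.14681975 0.04003193] [ 1.79999740e+02  2.44507954e-03 -8.46802050e+01] [-0.03974052 -0.13533398 -0.9212335 ] 0.06909656455478778
scene plate 0.96 [292.9, 203.4, 329.9, 243.5] [ 0.4788  0.1264 66.6754 92.8851  3.2987] 0.06902890078577639
scene jig 0.59 [261.1, 170.7, 335.5, 247.3] [4.937000e-01 1.600000e-03 1.275799e+02 2.379182e+02 5.148500e+00] 0.013923584369360475
top plate 0.85 [276.1, 189.2, 330.2, 219.1] [4.795000e-01 1.040000e-01 7.088330e+01 1.281323e+02 6.053700e+00] 0.06821183543865272
top jig 0.96 [298.5, 175.7, 391.2, 233.0] [4.894000e-01 1.000000e-04 1.300957e+02 2.352453e+02 5.584700e+00] 0.013670906079917389
```

View pics/h1.png

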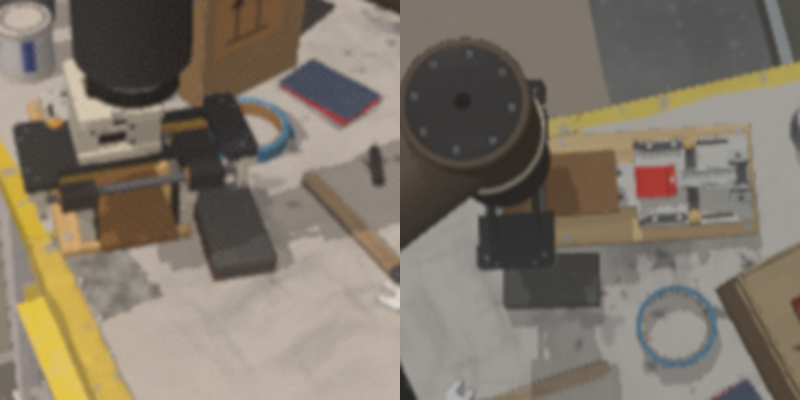

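The top view shows the plate in line with the bed: lateral offset about 0, leading end at crop (618,185), well short of the shoe at (655,182). Its underside is at about 60 mm. I'll lower it to just above the bed.

Call:
jog_arm --travel '[[0, 0, 0.03], [0, 0, 0.05], [0, 0, 0.06], [0, 0, 0.062], [0, 0, 0.063], [0, 0, 0.064], [0, 0, 0.065], [0, 0, 0.0655], [0, 0, 0.0655], [0, 0, 0.0655]]' --dr '[[0, 0, 0], [0, 0, 0], [0, 0, 0], [0, 0, 0], [0, 0, 0], [0, 0, 0], [0, 0, 0], [0, 0, 0], [0, 0, 0], [0, 0, 0]]' --claw '[0.7, 0.7, 0.7, 0.7, 0.7, 0.7, 0.7, 0.7, 0.7, 0.7]'

```text
time_s: 15.85
tcp_pos: [0.4778, 0.1463, 0.0074]
eef_rot: [-180.0, 0.0, -84.7]
contact_force: [-0.1, 0.9, -0.2]
gripper_width: 0.0693
gripper_force: 30.0
```

Call:
jog_arm --travel '[[0.006, 0, 0.0], [0.012, 0, 0.0], [0.018, 0, 0.0], [0.024, 0, 0.0], [0.03, 0, 0], [0.036, 0, 0], [0.042, 0, 0], [0.048, 0, 0], [0.054, 0, 0], [0.06, 0, 0]]' --dr '[[0, 0, 0], [0, 0, 0], [0, 0, 0], [0, 0, 0], [0, 0, 0], [0, 0, 0], [0, 0, 0], [0, 0, 0], [0, 0, 0], [0, 0, 0]]' --claw '[0.7, 0.7, 0.7, 0.7, 0.7, 0.7, 0.7, 0.7, 0.7, 0.7]'

```text
time_s: 17.1
tcp_pos: [0.4805, 0.1161, 0.0073]
eef_rot: [180.0, -0.0, -84.7]
contact_force: [-0.4, 0.8, -1.4]
gripper_width: 0.0696
gripper_force: 30.0
```

Run:
```python
from fit import *
s=r.get_state(); print(s["tcp_pos"],s["eef_rot"],s["contact_force"],s["gripper_width"])
c=r.capture("top");P=cloud(c)
for t,lo,hi in(("plate",.03,.045),("jig",.010,.019)):
    for d in r.regions_of(t,"top")[:1]: print(t,rect(P,d["pixels"],lo,hi),np.median(P[d["pixels"]][:,2]))
cv2.imwrite("pics/k1.png",cv2.resize(c["pixels"][160:250,280:410,::-1],(780,540),interpolation=cv2.INTER_CUBIC))
```

```text
[0.48052879 0.11613711 0.00731501] [ 1.79998584e+02 -4.74926103e-05 -8.47113087e+01] [-0.44402264  0.81962303 -1.39711255] 0.06958341079358633
jig [ 4.910000e-01 -1.910000e-02  1.296881e+02  1.962890e+02  5.197000e+00] 0.024779072331909235
```

View pics/k1.png

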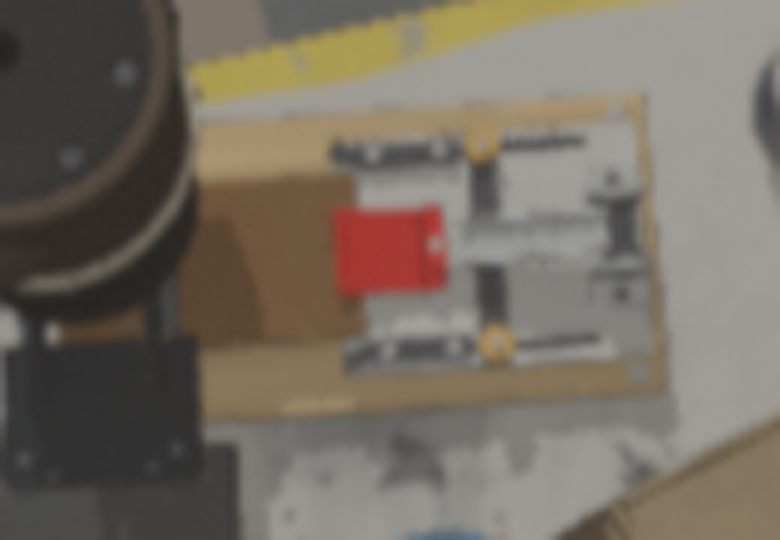

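The plate's leading end runs from (355,175) to (365,338), between the flared rails at y 153 and 350 and about 1 mm low. The stop bar face is near x=470, roughly 45 mm ahead. I'll advance with a small lateral correction.

Call:
jog_arm --travel '[[0.004, -0.0016, 0], [0.008, -0.0016, 0.0], [0.012, -0.0016, 0.0], [0.017, -0.0016, 0.0], [0.022, -0.0016, 0], [0.027, -0.0016, 0], [0.032, -0.0016, 0], [0.037, -0.0016, 0], [0.042, -0.0016, 0], [0.046, -0.0016, 0]]' --dr '[[0, 0, 0], [0, 0, 0], [0, 0, 0], [0, 0, 0], [0, 0, 0], [0, 0, 0], [0, 0, 0], [0, 0, 0], [0, 0, 0], [0, 0, 0]]' --claw '[0.7, 0.7, 0.7, 0.7, 0.7, 0.7, 0.7, 0.7, 0.7, 0.7]' --newtons 40

```text
time_s: 18.5
tcp_pos: [0.4841, 0.0952, 0.0076]
eef_rot: [-179.9, 0.1, -84.7]
contact_force: [-3.4, 11.2, -0.6]
gripper_width: 0.0689
gripper_force: 40.0
```

Call:
jog_arm --travel '[[0.003, 0.0008, 0], [0.006, 0.0008, 0.0], [0.009, 0.0008, 0.0], [0.012, 0.0008, 0.0], [0.015, 0.0008, 0], [0.018, 0.0008, 0], [0.021, 0.0008, 0], [0.024, 0.0008, 0], [0.024, 0.0008, 0], [0.024, 0.0008, 0]]' --dr '[[0, 0, 0], [0, 0, 0], [0, 0, 0], [0, 0, 0], [0, 0, 0], [0, 0, 0], [0, 0, 0], [0, 0, 0], [0, 0, 0], [0, 0, 0]]' --claw '[0.7, 0.7, 0.7, 0.7, 0.7, 0.7, 0.7, 0.7, 0.7, 0.7]'

```text
time_s: 19.75
tcp_pos: [0.485, 0.0827, 0.0076]
eef_rot: [-179.9, 0.1, -84.7]
contact_force: [-0.9, 6.3, -1.0]
gripper_width: 0.0694
gripper_force: 40.0
```

Call:
jog_arm --travel '[[0.0015, 0, 0], [0.003, 0, 0], [0.0045, 0, 0], [0.006, 0, 0], [0.0075, 0, 0], [0.009, 0, 0], [0.0105, 0, 0], [0.012, 0, 0], [0.0135, 0, 0], [0.015, 0, 0]]' --dr '[[0, 0, 0], [0, 0, 0], [0, 0, 0], [0, 0, 0], [0, 0, 0], [0, 0, 0], [0, 0, 0], [0, 0, 0], [0, 0, 0], [0, 0, 0]]' --claw '[0.7, 0.7, 0.7, 0.7, 0.7, 0.7, 0.7, 0.7, 0.7, 0.7]'

```text
time_s: 21.0
tcp_pos: [0.4857, 0.0753, 0.0076]
eef_rot: [-179.9, 0.1, -84.7]
contact_force: [-0.9, 7.1, -0.8]
gripper_width: 0.0696
gripper_force: 40.0
```

Call:
jog_arm --travel '[[0.001, 0, 0], [0.002, 0, 0], [0.003, 0, 0], [0.004, 0, 0], [0.005, 0, 0], [0.006, 0, 0], [0.007, 0, 0], [0.008, 0, 0], [0.008, 0, 0], [0.008, 0, 0]]' --dr '[[0, 0, 0], [0, 0, 0], [0, 0, 0], [0, 0, 0], [0, 0, 0], [0, 0, 0], [0, 0, 0], [0, 0, 0], [0, 0, 0], [0, 0, 0]]' --claw '[0.7, 0.7, 0.7, 0.7, 0.7, 0.7, 0.7, 0.7, 0.7, 0.7]'

```text
time_s: 22.25
tcp_pos: [0.4861, 0.0712, 0.0076]
eef_rot: [-179.9, 0.1, -84.7]
contact_force: [-0.7, 5.6, -1.3]
gripper_width: 0.0697
gripper_force: 40.0
```

Call:
jog_arm --travel '[[0.001, 0, 0], [0.002, 0, 0], [0.003, 0, 0], [0.004, 0, 0], [0.005, 0, 0], [0.006, 0, 0], [0.006, 0, 0], [0.006, 0, 0], [0.006, 0, 0], [0.006, 0, 0]]' --dr '[[0, 0, 0], [0, 0, 0], [0, 0, 0], [0, 0, 0], [0, 0, 0], [0, 0, 0], [0, 0, 0], [0, 0, 0], [0, 0, 0], [0, 0, 0]]' --claw '[0.7, 0.7, 0.7, 0.7, 0.7, 0.7, 0.7, 0.7, 0.7, 0.7]'

```text
time_s: 23.5
tcp_pos: [0.4865, 0.0689, 0.0076]
eef_rot: [-179.9, 0.1, -84.7]
contact_force: [-1.7, 9.7, -1.3]
gripper_width: 0.0693
gripper_force: 40.0
```

Call:
jog_arm --travel '[[0.0005, 0, 0], [0.001, 0, 0], [0.0015, 0, 0], [0.002, 0, 0], [0.002, 0, 0], [0.002, 0, 0], [0.002, 0, 0], [0.002, 0, 0], [0.002, 0, 0], [0.002, 0, 0]]' --dr '[[0, 0, 0], [0, 0, 0], [0, 0, 0], [0, 0, 0], [0, 0, 0], [0, 0, 0], [0, 0, 0], [0, 0, 0], [0, 0, 0], [0, 0, 0]]' --claw '[0.7, 0.7, 0.7, 0.7, 0.7, 0.7, 0.7, 0.7, 0.7, 0.7]'

```text
time_s: 24.75
tcp_pos: [0.4868, 0.0688, 0.0077]
eef_rot: [-179.8, 0.2, -84.8]
contact_force: [-3.1, 15.2, -0.9]
gripper_width: 0.0695
gripper_force: 39.9
```

Run:
```python
from h import *
s=r.get_state(); print(s["tcp_pos"],s["contact_force"])
c=r.capture("top")
cv2.imwrite("pics/k2.png",cv2.resize(c["pixels"][160:250,280:410,::-1],(780,540),interpolation=cv2.INTER_CUBIC))
```

```text
[0.48684891 0.0688371  0.0076658 ] [-3.14973134 15.1758503  -0.93780176]
```

View pics/k2.png

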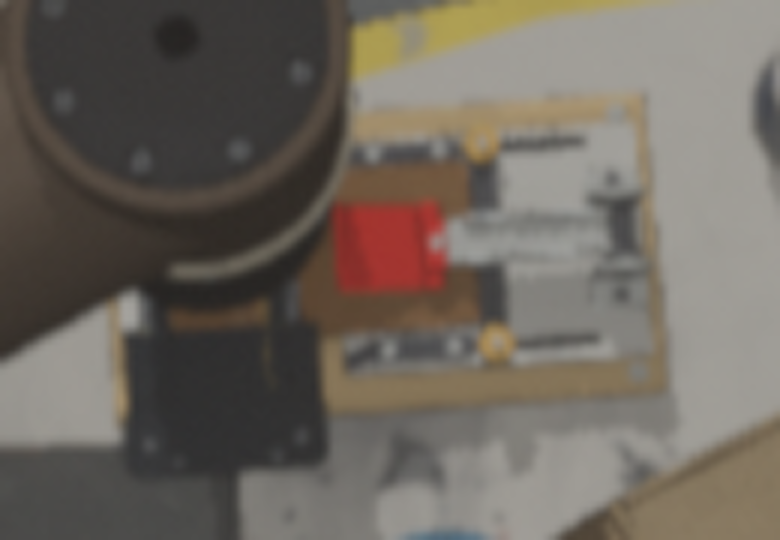

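The leading edge meets the dark bar at x about 472-482 and the force rises with no travel, so the plate is home. I'll ease off about 1 mm and release.

Call:
jog_arm --travel '[[-0.001, 0, 0], [-0.002, 0, 0], [-0.002, 0, 0], [-0.002, 0, 0], [-0.002, 0, 0], [-0.002, 0, 0], [-0.002, 0, 0], [-0.002, 0, 0], [-0.002, 0, 0], [-0.002, 0, 0]]' --dr '[[0, 0, 0], [0, 0, 0], [0, 0, 0], [0, 0, 0], [0, 0, 0], [0, 0, 0], [0, 0, 0], [0, 0, 0], [0, 0, 0], [0, 0, 0]]' --claw '[0.7, 0.7, 0.7, 0.7, 0.85, 1, 1, 1, 1, 1]'

```text
time_s: 26.05
tcp_pos: [0.4855, 0.067, 0.0073]
eef_rot: [180.0, -0.0, -84.7]
contact_force: [0.4, -0.1, -0.2]
gripper_width: 0.0876
gripper_force: 0.0
```

Call:
jog_arm --travel '[[0, 0, -0.02], [0, 0, -0.04], [0, 0, -0.08], [0, 0, -0.14], [0, 0, -0.2], [-0.1, 0, -0.2], [-0.2, 0, -0.2], [-0.3, 0, -0.2], [-0.3, 0, -0.2], [-0.3, 0, -0.2]]' --dr '[[0, 0, 0], [0, 0, 0], [0, 0, 0], [0, 0, 0], [0, 0, 0], [0, 0, 0], [0, 0, 0], [0, 0, 0], [0, 0, 0], [0, 0, 0]]' --claw '[1, 1, 1, 1, 1, 1, 1, 1, 1, 1]'

```text
time_s: 27.3
tcp_pos: [0.4714, 0.2165, 0.1077]
eef_rot: [-180.0, 0.0, -84.7]
contact_force: [0.3, -0.9, 0.1]
gripper_width: 0.0877
gripper_force: 0.0
```

Run:
```python
from fit import *
s=r.get_state(); print(s["time_s"],s["tcp_pos"],s["contact_force"],s["gripper_width"])
ims=[]
for n,(a,b,c_,d) in(("scene",(140,260,240,400)),("top",(160,250,290,410))):
    c=r.capture(n);P=cloud(c)
    for t,lo,hi in(("plate",.03,.045),("jig",.010,.019),("sanding_block",.018,.026),("tin",.06,.08)):
        for q in r.regions_of(t,n)[:1]: print(n,t,rect(P,q["pixels"],lo,hi))
    ims.append(cv2.resize(c["pixels"][a:b,c_:d,::-1],(400,300),interpolation=cv2.INTER_CUBIC))
cv2.imwrite("pics/z.png",np.hstack(ims))
```

```text
27.3 [0.47138968 0.21650776 0.10773168] [ 0.33829007 -0.88170482  0.11561915] 0.08766004989740939
scene plate [ 0.478   0.0681 51.6102 49.2416  3.0553]
scene jig [4.920000e-01 1.300000e-03 1.295126e+02 2.380612e+02 4.943900e+00]
scene sanding_block [  0.3802   0.1146  60.4692 107.9392   2.5565]
scene tin [ 0.5654 -0.1909 62.8992 66.5876 10.5328]
top plate [4.882000e-01 2.730000e-02 7.049050e+01 1.285593e+02 5.882600e+00]
top jig [4.891000e-01 3.000000e-04 1.298210e+02 2.356887e+02 5.281300e+00]
top sanding_block [  0.3767   0.1119  60.5138 106.4493   2.6803]
top tin [ 0.5616 -0.1903 62.7462 66.932  89.5041]
```

View pics/z.png

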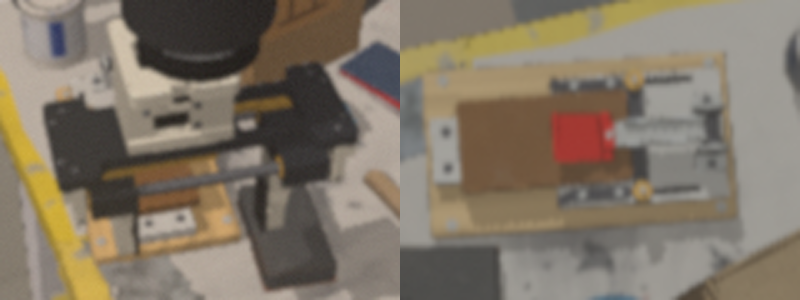

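The top view shows the plate's leading edge touching the bar at about (630,140) under the red shoe, flat and in line with the rails. The gripper is clear and the bystanders haven't moved.

```bash
python3 -c "
from plant import r
print(r.close_job())"
```

```text
the job is handed in; nothing more can be done
None
```

The plate is loaded and home against the back stop, lying flat and released under the hold-down shoe. The highest push force I read was about 15 N, and the tin and sanding block were not moved. The job was handed in at about 27 s of the 51 s allowed; no verdict was returned.

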